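Tip the lid knobs into the craft box under its cantilever tray

ROBOT

A 6-joint arm with a two-finger parallel gripper is mounted at the origin on the work surface. World frame = base frame: x ahead of the robot, y to its left, z up, the work surface at z = 0. Lengths are in m, angles in rad, forces in N, time in s.
With the tool pointing down it reaches from about 0.35 to 0.775 m from the base axis. Payload 5.5 kg.
Tool frame: the origin (TCP) lies at the very end of the fingers, on their centre line; the grasp point (between the pads) lies 19 mm behind it; z points along the fingers, y is the line along which they close (so a half turn about z gives the same grasp; the last joint's range is limited). The gripper opens to 85 mm and grips with 20 to 120 N. Pads are 22 mm wide; open, the fingers measure 114 mm over their backs; the gripper's body (76 mm by 85 mm) begins 54 mm behind the grasp point. The pads swing forward as they close: fully open they stand 13 mm farther back than shut.
Start: joints at [-1.304, 0.313, 0.046, 1.304, 0, 1.431], TCP at [0.228, -0.528, 0.231] pointing down, gripper open.
Joint ranges: [-2.76, 2.76], [-0.86, 1.69], [-1.03, 1.26], [-2.2, 2.34], [-1.47, 1.5], [-3.14, 3.14]. Speed limits (rad/s): [2.57, 2.57, 3.14, 3.14, 3.14, 3.14].

INTERFACE

Orientations are given as a unit quaternion [w, x, y, z].
In Python, from workcell import env, read_camera, get_calibration gives the robot as it stands.
- The arm moves only by the tool jog_arm, never from a script. Its argument "motion" is one flat list of numbers, 7 for each row, row after row: the shift along the tool's x, y, z as a fraction of full scale, then the turn, a rotation vector about the tool's x, y, z as a fraction of full scale, then the opening, from 0 (shut) to 1 (fully open). In form: [x, y, z, wx, wy, wz, grip, x, y, z, wx, wy, wz, grip, ...]. A call has 1 to 12 rows; each row is the pose to reach, as a shift and turn from the pose commanded when the call began, along the tool's axes at that moment; what a row does not reach only later rows make up. Full scale, the value 1, is 0.2 m for a shift and 90 degrees for a turn. A row lasts 1/8 s, in which the tool goes at most 62.5 mm and 10.7 degrees, less where a joint would pass 70% of its speed; a pose out of reach is approached as far as the arm can. A call with a number of a shift or a turn outside -1 to 1 is refused whole. A call with a gripper value outside its range is refused whole. The fingers move at their own pace and stop on an object; "newtons" is the grip in N (left out, the last holds). Time passes only in rows, so rows that repeat a pose let the fingers close. It gives the time, the measured TCP pose, the force, the opening and the grip force at its end, in the units of the state.
- env.get_state(): the state, without advancing time (a new reading comes with each control period).
- read_camera(name): name is "side" or "top" or "wrist"; returns the picture (480x640x3 uint8, red, green, blue); there is no depth.
- get_calibration(name): a dict with "fx", "fy", "cx", "cy" (pixels), "world_from_camera" (4x4, takes a point from camera to world coordinates). Camera axes: x right, y down, z forward; pixel columns grow to the right and rows downward; lengths in m; the calibration is good to about 2 mm. A picture is of the moment at which its call begins: read the wrist's pose just before it. get_calibration takes no time and is no camera call; for the wrist camera it gives the pose at the moment of the call.
- env.hand_in(): hands the job in; it is judged then, once.
The state is a dict: "clock": time; "joint_pos": joint angles; "qvel": joint speeds; "tau": joint torques, N m; "tcp_pos": TCP position; "orientation": TCP orientation; "wrist_force": force on the tool from outside, world axes, zero at the start; "ft_torque": the same for the moment, N m; "finger_gap": finger opening in m; "grip_force": force on a finger pad.
Only numpy, scipy, OpenCV 4.12 (cv2) and the standard library are available. Lean on these libraries where they do the work, as an engineer would, in place of code of your own. Each camera call takes 0.05 s, during which the arm holds its last target. There are 200 camera calls.

TASK

Swing the craft box's top tray fully open by its handle, then take the scoop of bisque lid knobs by its handle, rest its pouring lip lightly on the rim of the box and only then tip it, lip kept down at the box, so that all five knobs go into the compartment. Stand the empty scoop upright on the bench again, clear of the box, and lower the tray gently by its handle, without letting it drop, until it is fully closed. Do not lean hard on the box with the scoop, and leave the other things on the bench where they are.

Things in the scene. Friction and masses are not known exactly. Their poses are not given: they have to be found in the camera images.
- box: open plywood craft box screwed to the bench: 150 mm (its x) by 200 mm (its y), walls 6 mm, rim 80 mm above the bench, inner floor 6 mm above it. Origin: centre of its underside; x points away from the robot (small yaw), y to the robot's left, z up. A level top tray (150 x 200 x 34 mm) covers it, carried on two pairs of 100 mm steel arms on its y ends; open, the arms stand at box x > 45 mm.
- lift_arms (a joint): swing of the arms: 0 = closed, tray on the rim; 2.18 rad = fully open, tray beyond the box's +x side. The tray stays level: at q every point of it shifts from its closed place by 0.1*(cos(0.262)-cos(0.262+q)) m along box x and 0.1*(sin(0.262+q)-sin(0.262)) m up (173 and 38 mm at 2.18). Its weight (about 0.3 kg) holds it at either stop; let go midway (top at q=1.31) it falls.
- tray_handle (a point): centre of the top tray's handle: a wooden bar along box y, 12 mm thick (box x), 18 mm tall, 84 mm clear between its two posts, over the tray's middle; 149 mm above the bench when closed, its underside 25 mm above the tray's walls. Axes as the box.
- scoop: loose aluminium scoop: flat-floored tray 100 mm long (x -50 to +50 mm), 90 mm wide (y), 3 mm sheet, back and side walls 36 mm tall; at +x the floor runs on in a pouring apron 35 mm long rising at 25 degrees to the open lip. About 0.2 kg empty, varies. The knobs slide out by about 75 degrees of tipping. Origin: centre of the underside, z up, x to the lip.
- scoop_lip (a point): middle of the pouring lip's lower edge: 82 mm along x from the scoop's origin and 15 mm above its underside when level. Same axes as the scoop.
- scoop_grip (a point): centre of the scoop's wooden handle bar, 100 mm above its underside, over its middle: a flat strip along scoop y, 84 mm clear between two side straps, 10 mm thick, 26 mm deep. Raked 30 degrees, top edge leaning back from the lip: depth direction scoop (-0.5, 0, 0.866), flat faces look along (0.866, 0, 0.5), so fingers coming down and forward, 30 degrees from vertical, grip it squarely.
- knob0_center (a point): lying in the scoop at the start: one of five alike mushroom-shaped bisque (terracotta) lid knobs, 27 mm across and 24 mm tall, about 18 g; this point is its centre
- knob1_center (a point): lying in the scoop at the start: one of five alike mushroom-shaped bisque (terracotta) lid knobs, 27 mm across and 24 mm tall, about 18 g; this point is its centre
- knob2_center (a point): lying in the scoop at the start: one of five alike mushroom-shaped bisque (terracotta) lid knobs, 27 mm across and 24 mm tall, about 18 g; this point is its centre
- knob3_center (a point): lying in the scoop at the start: one of five alike mushroom-shaped bisque (terracotta) lid knobs, 27 mm across and 24 mm tall, about 18 g; this point is its centre
- knob4_center (a point): lying in the scoop at the start: one of five alike mushroom-shaped bisque (terracotta) lid knobs, 27 mm across and 24 mm tall, about 18 g; this point is its centre
- planter: terracotta planter, 120 mm across the top, 105 mm tall; origin under its centre. A bystander: leave it alone.
- cup: stainless measuring cup, 68 mm across, 55 mm tall, with a flat handle; origin under its centre. A bystander: leave it alone.
- rib: translucent silicone rib lying flat, 95 x 50 x 6 mm; origin under its centre. A bystander: leave it alone.
- paddle: bamboo paddle lying flat, 260 mm long, 65 mm wide, 10 mm thick; origin near its middle. A bystander: leave it alone.
- glaze_jar: white jar, 72 mm across, 85 mm tall; origin under its centre. A bystander: leave it alone.
- brush: small brush lying on the bench. A bystander: leave it alone.
Things that resemble listed ones, but are neither listed nor needed, are in the scene too. What is shaped like the scoop but blue or pink is not meant.

How it is judged:
By the outcome, as a careful person would: the job done as asked, in the order asked, and still so for the second after the job is handed in, with the robot touching nothing.
It also fails if it takes over 72 s, if anything falls off the work surface, if the arm or the gripper's body presses on something with over 40 N, if the wrist force passes 120 N, or if a joint passes its speed limit or range.

## Working session

There is one attempt and no reset: what is moved stays moved. The work goes in short steps, Python scripts to look and compute and a tool call to move; the robot and the scene stay as the last step left them, time stands still between calls to the robot, and variables do not carry over. Pictures are saved under pics/ and viewed, at most 10 in all, crops included, and the job is handed in when it is done.

Besides the shell and the picture viewer there is one more tool, called after "Emit:" as name(argument=value, ...) on one line, values as JSON. jog_arm: Moves the arm, as the interface text tells. Shift numbers are shares of 0.2 m and turn numbers shares of 90 degrees, none past 1 either way. Its arguments: {"type":"object","properties":{"motion":{"type":"array","items":{"type":"number"}},"newtons":{"type":"number"}},"required":["motion"]}

```bash
mkdir -p pics; ls
python3 - <<'E'
from workcell import env, read_camera, get_calibration
import cv2,json
for n in ("top","side"):
    im=read_camera(n); cv2.imwrite(f"pics/{n}0.png",im[:,:,::-1])
    c=get_calibration(n); print(n,c)
print(env.get_state())
E
```

```text
pics
top {'fx': 615.4661712884163, 'fy': 615.4661712884163, 'cx': 316.3249132456838, 'cy': 247.29261622504453, 'world_from_camera': array([[ 0.02566243, -0.98015308,  0.19657413,  0.13517412],
       [-0.9996645 , -0.02447077,  0.00848901, -0.08364454],
       [-0.00351021, -0.19672603, -0.98045222,  1.8405649 ],
       [ 0.        ,  0.        ,  0.        ,  1.        ]])}
side {'fx': 436.9294010505228, 'fy': 436.9294010505228, 'cx': 322.2146850435151, 'cy': 239.67644949603465, 'world_from_camera': array([[ 0.92279037, -0.17454763,  0.34349826,  0.12948594],
       [-0.38525425, -0.4320774 ,  0.81540682, -0.95199779],
       [ 0.00609051, -0.88478373, -0.46596208,  0.62931225],
       [ 0.        ,  0.        ,  0.        ,  1.        ]])}
{'clock': 0.1, 'joint_pos': array([-1.30363210e+00,  3.13911625e-01,  4.51091174e-02,  1.30359867e+00,
        2.15050338e-05,  1.43119374e+00]), 'qvel': array([ 2.87643721e-05, -1.00333764e-03,  1.40193204e-03,  2.04957151e-05,
       -7.95778480e-05,  7.77231951e-04]), 'tau': array([ 1.58965020e-03, -4.81730139e+01,  2.99241167e+01,  1.28676044e-02,
       -1.60422178e-04,  2.38392580e-06]), 'tcp_pos': array([ 0.2273712 , -0.52765074,  0.23051258]), 'orientation': array([-8.01479856e-04,  9.79388477e-01,  2.01984074e-01, -4.04140509e-05]), 'wrist_force': array([-1.12344274, -0.34718989, -0.01233943]), 'ft_torque': array([0.01517837, 0.01770785, 0.05341061]), 'grip_force': 0.0, 'finger_gap': 0.08558609753503495}
```

View pics/top0.png

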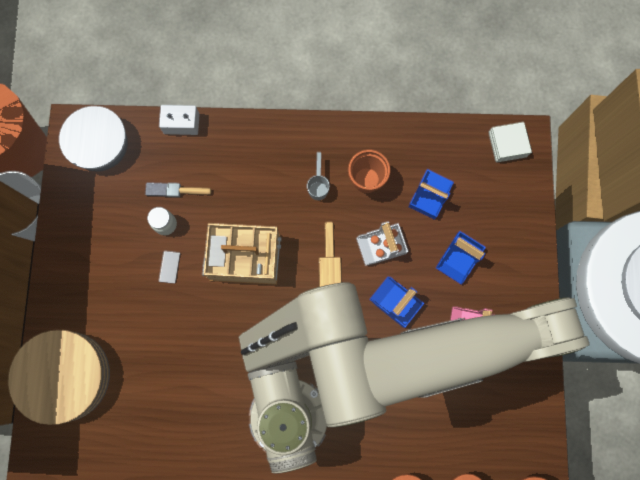

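View pics/side0.png

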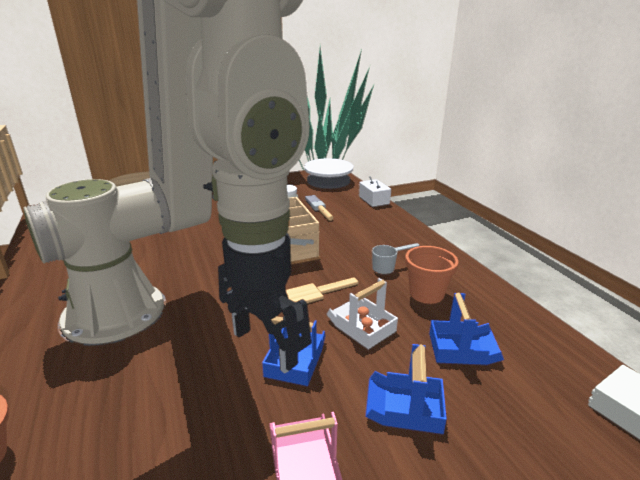

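Top view: the grey scoop with terracotta knobs is at (383,245). Look-alikes are blue scoops at (432,193), (462,257) and (397,302), plus a pink one at (470,315). I choose the grey one. The box is at (241,253), with its handle bar at about (238,248). Next is a close crop of both.

Run:
```python
import cv2,numpy as np
im=cv2.imread("pics/top0.png")
a=cv2.resize(im[210:300,190:290],None,fx=6,fy=6,interpolation=cv2.INTER_CUBIC)
b=cv2.resize(im[210:280,345:420],None,fx=8,fy=8,interpolation=cv2.INTER_CUBIC)
cv2.imwrite("pics/ca.png",a);cv2.imwrite("pics/cb.png",b)
```

```text
(no output)
```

View pics/ca.png

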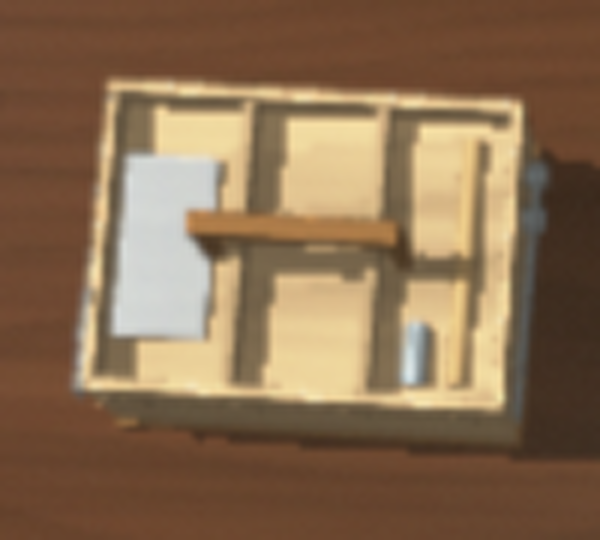

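View pics/cb.png

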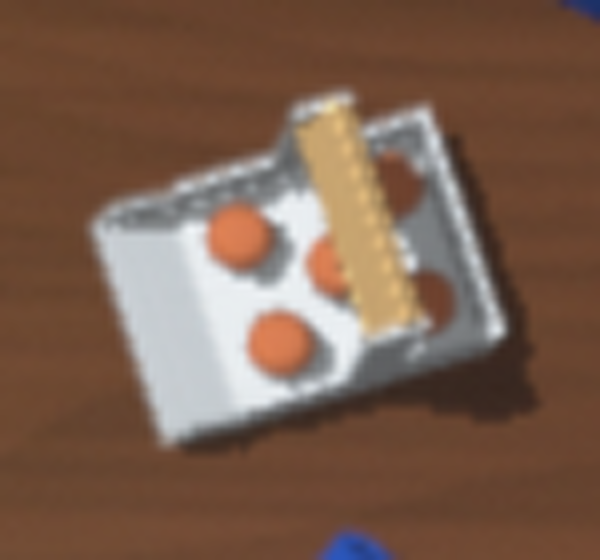

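```bash
cat > h.py <<'E'
import numpy as np
from scipy.optimize import least_squares
from scipy.spatial.transform import Rotation as R
from workcell import env, read_camera, get_calibration
def proj(c,P):
    T=np.linalg.inv(c["world_from_camera"]); p=P@T[:3,:3].T+T[:3,3]
    return np.c_[c["fx"]*p[:,0]/p[:,2]+c["cx"],c["fy"]*p[:,1]/p[:,2]+c["cy"]]
def place(v,P):
    Rz=R.from_euler("z",v[2]).as_matrix(); return P@Rz.T+np.array([v[0],v[1],0])
def fit(c,P,uv,v0):
    r=least_squares(lambda v:(proj(c,place(v,P))-uv).ravel(),v0,x_scale=[.1,.1,.5])
    return r.x,r.fun.reshape(-1,2)
def jog(goal_p,goal_R,p0,R0):
    "fractional motion from commanded pose (p0,R0) to the goal"
    return np.r_[R0.T@(goal_p-p0)/.2, R.from_matrix(R0.T@goal_R).as_rotvec()/(np.pi/2)]
E
python3 - <<'E'
from h import *
np.set_printoptions(precision=4,suppress=True)
c=get_calibration("top")
h=.114
P=np.array([[.075,.1,h],[.075,-.1,h],[-.075,-.1,h],[-.075,.1,h],[0,.048,.158],[0,-.048,.158]])
uv=np.array([[107,80],[523,98],[503,410],[80,388],[187,216],[397,228]])/6+[190,210]
print("box",*fit(c,P,uv,[.5,.05,0]))
P=np.array([[.081,.045,.018],[.081,-.045,.018],[-.05,.045,.036],[-.05,-.045,.036],[0,0,.1]])
uv=np.array([[165,443],[98,225],[503,333],[430,108],[357,215]])/8+[345,210]
print("scoop",*fit(c,P,uv,[.5,-.25,1.9]))
E
```

```text
box [ 0.4671  0.1477 -0.0245] [[ 0.1077 -0.1823]
 [-0.0663  0.1478]
 [-0.051  -0.3652]
 [ 0.1288 -0.1632]
 [ 0.2859  0.4483]
 [-0.4017  0.1173]]
scoop [ 0.5176 -0.2805  1.8974] [[ 0.334  -0.0154]
 [-0.5502 -0.7432]
 [ 0.2609 -0.1338]
 [-0.3121 -0.017 ]
 [ 0.2502  0.8671]]
```

Emit:
jog_arm(motion=[1, -1, 0, 0, 0, -0.725, 1, 1, -1, 0, 0, 0, -0.725, 1, 1, -1, 0, 0, 0, -0.725, 1, 1, -1, 0, 0, 0, -0.725, 1, 1, -1, 0, 0, 0, -0.725, 1, 1, -1, 0, 0, 0, -0.725, 1, 1, -1, 0, 0, 0, -0.725, 1, 1, -1, 0, 0, 0, -0.725, 1])

```text
clock: 1.1
tcp_pos: [0.3319, -0.2655, 0.2311]
orientation: [-0.0, 0.717, 0.697, -0.0]
wrist_force: [-0.4, -0.1, -0.4]
finger_gap: 0.0857
grip_force: 0.0
```

Emit:
jog_arm(motion=[1, 0.3, 0, 0, 0, 0, 1, 1, 0.3, 0, 0, 0, 0, 1, 1, 0.3, 0, 0, 0, 0, 1, 1, 0.3, 0, 0, 0, 0, 1])

```text
clock: 1.6
tcp_pos: [0.3974, -0.0647, 0.2312]
orientation: [-0.0, 0.716, 0.698, 0.0]
wrist_force: [0.2, 0.2, 0.4]
finger_gap: 0.0853
grip_force: 0.0
```

Emit:
jog_arm(motion=[1, 0.3, 0, 0, 0, 0, 1, 1, 0.3, 0, 0, 0, 0, 1, 1, 0.3, 0, 0, 0, 0, 1, 1, 0.3, 0, 0, 0, 0, 1, 1, 0.3, 0, 0, 0, 0, 1])

```text
clock: 2.22
tcp_pos: [0.4625, 0.1324, 0.2307]
orientation: [-0.0, 0.716, 0.698, -0.0]
wrist_force: [0.0, -0.5, -0.3]
finger_gap: 0.0851
grip_force: 0.0
```

Run:
```python
from h import *
import cv2
s=env.get_state(); q=s["orientation"]; R0=R.from_quat(np.r_[q[1:],q[0]]).as_matrix()
c=get_calibration("wrist"); im=read_camera("wrist")[:,:,::-1].copy(); cv2.imwrite("pics/w1.png",im)
np.set_printoptions(precision=4,suppress=True); print(s["tcp_pos"],R0,s["joint_pos"],s["clock"])
v=[.4671,.1477,-.0245]
P=place(v,np.array([[.006,.042,.158],[-.006,.042,.158],[.006,-.042,.158],[-.006,-.042,.158],[-.075,.1,.114],[-.075,-.1,.114],[0.075,.1,.114],[.075,-.1,.114]]))
print(proj(c,P))
Ry=np.array([[np.cos(1.546),np.sin(1.546),0],[np.sin(1.546),-np.cos(1.546),0],[0,0,-1]]).T.T
G=np.c_[[np.cos(1.546),np.sin(1.546),0],[np.sin(1.546),-np.cos(1.546),0],[0,0,-1]]
print(jog(np.array([.4671,.1477,.130]),G,s["tcp_pos"],R0))
```

```text
[0.4625 0.1324 0.2307] [[ 0.025   0.9997 -0.0008]
 [ 0.9997 -0.025  -0.0002]
 [-0.0003 -0.0008 -1.    ]] [ 0.1119  0.1325 -0.1867  1.2524 -0.0002  1.7077] 2.225
[[338.1463 152.6255]
 [315.7873 152.642 ]
 [336.3241 296.411 ]
 [316.223  296.4209]
 [201.5812  49.255 ]
 [224.3857 343.0906]
 [450.603   49.0258]
 [425.4848 343.0076]]
[ 0.077   0.0215  0.5036 -0.0005  0.0002 -0.0001]
```

View pics/w1.png

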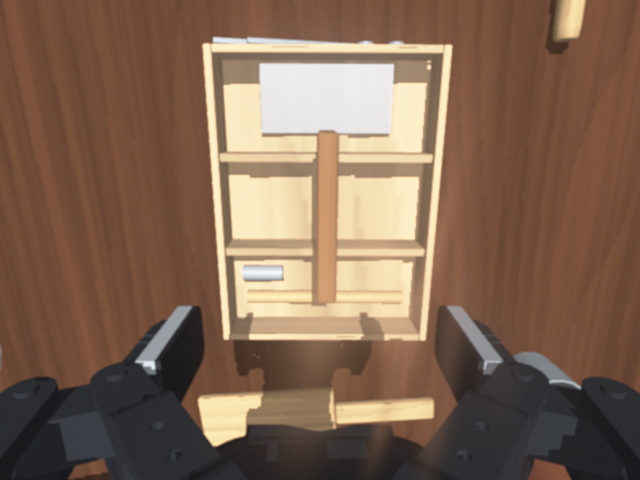

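Wrist view: the bar runs from (328,130) to (325,303) and the tray corners are at (203,45), (451,45), (222,340) and (427,340). All are within about 4 px of prediction, which puts the box at y≈0.150. I descend and grip.

Emit:
jog_arm(motion=[0.085, 0.02, 0.2, 0, 0, 0, 1, 0.085, 0.02, 0.35, 0, 0, 0, 1, 0.085, 0.02, 0.43, 0, 0, 0, 1, 0.085, 0.02, 0.5, 0, 0, 0, 1, 0.085, 0.02, 0.5, 0, 0, 0, 1, 0.085, 0.02, 0.5, 0, 0, 0, 0, 0.085, 0.02, 0.5, 0, 0, 0, 0, 0.085, 0.02, 0.5, 0, 0, 0, 0, 0.085, 0.02, 0.5, 0, 0, 0, 0, 0.085, 0.02, 0.5, 0, 0, 0, 0], newtons=50)

```text
clock: 3.52
tcp_pos: [0.4671, 0.1485, 0.1317]
orientation: [0.0, 0.716, 0.698, 0.0]
wrist_force: [0.4, 0.1, 2.0]
finger_gap: 0.0112
grip_force: 51.1
```

Run:
```python
import numpy as np
for n in (20,):
  q=np.linspace(0,2.18,n+1)[1:]
  print(np.round(np.c_[q,5*.1*(np.cos(.262)-np.cos(.262+q)),-5*.1*(np.sin(.262+q)-np.sin(.262))],3).tolist())
```

```text
[[0.109, 0.017, -0.052], [0.218, 0.039, -0.101], [0.327, 0.067, -0.148], [0.436, 0.1, -0.192], [0.545, 0.137, -0.232], [0.654, 0.178, -0.267], [0.763, 0.223, -0.298], [0.872, 0.271, -0.324], [0.981, 0.322, -0.344], [1.09, 0.374, -0.359], [1.199, 0.428, -0.367], [1.308, 0.483, -0.37], [1.417, 0.537, -0.368], [1.526, 0.591, -0.359], [1.635, 0.643, -0.344], [1.744, 0.694, -0.324], [1.853, 0.742, -0.298], [1.962, 0.787, -0.268], [2.071, 0.828, -0.232], [2.18, 0.865, -0.192]]
```

Emit:
jog_arm(motion=[0, 0.017, -0.052, 0, 0, 0, 0, 0, 0.039, -0.101, 0, 0, 0, 0, 0, 0.067, -0.148, 0, 0, 0, 0, 0, 0.1, -0.192, 0, 0, 0, 0, 0, 0.137, -0.232, 0, 0, 0, 0, 0, 0.178, -0.267, 0, 0, 0, 0, 0, 0.223, -0.298, 0, 0, 0, 0, 0, 0.271, -0.324, 0, 0, 0, 0, 0, 0.322, -0.344, 0, 0, 0, 0, 0, 0.374, -0.359, 0, 0, 0, 0, 0, 0.428, -0.367, 0, 0, 0, 0, 0, 0.483, -0.37, 0, 0, 0, 0])

```text
clock: 5.03
tcp_pos: [0.5642, 0.1458, 0.2059]
orientation: [0.001, 0.716, 0.698, 0.0]
wrist_force: [0.1, -2.5, -0.1]
finger_gap: 0.0113
grip_force: 50.9
```

Emit:
jog_arm(motion=[0, 0.054, 0.002, 0, 0, 0, 0, 0, 0.108, 0.011, 0, 0, 0, 0, 0, 0.16, 0.026, 0, 0, 0, 0, 0, 0.211, 0.046, 0, 0, 0, 0, 0, 0.259, 0.072, 0, 0, 0, 0, 0, 0.304, 0.102, 0, 0, 0, 0, 0, 0.345, 0.138, 0, 0, 0, 0, 0, 0.382, 0.178, 0, 0, 0, 0, 0, 0.384, 0.181, 0, 0, 0, 0, 0, 0.384, 0.181, 0, 0, 0, 0])

```text
clock: 6.28
tcp_pos: [0.6402, 0.1437, 0.1701]
orientation: [0.001, 0.716, 0.698, 0.0]
wrist_force: [-1.9, -4.6, 9.0]
finger_gap: 0.0111
grip_force: 52.1
```

Emit:
jog_arm(motion=[0, 0, 0, 0, 0, 0, 1, 0, 0, 0, 0, 0, 0, 1, 0, 0, 0, 0, 0, 0, 1, 0, 0, 0, 0, 0, 0, 1, 0, 0, -0.15, 0, 0, 0, 1, 0, 0, -0.4, 0, 0, 0, 1, 0, 0, -0.4, 0, 0, 0, 1])

```text
clock: 7.15
tcp_pos: [0.642, 0.1445, 0.254]
orientation: [0.003, 0.716, 0.698, 0.003]
wrist_force: [0.1, -0.3, 0.1]
finger_gap: 0.0859
grip_force: 0.0
```

```bash
cat >> h.py <<'E'
def st():
    s=env.get_state(); q=s["orientation"]; return s,s["tcp_pos"],R.from_quat(np.r_[q[1:],q[0]]).as_matrix()
def scoopR(yaw,tip=0):
    "tool orientation squarely on the scoop's grip; x=scoop y, y=(.866,0,.5), z=(.5,0,-.866)"
    L=np.c_[[0,1,0],[.866,0,.5],[.5,0,-.866]]
    return (R.from_euler("z",yaw)*R.from_euler("y",tip)).as_matrix()@L
E
python3 - <<'E'
from h import *
np.set_printoptions(precision=3,suppress=True)
s,p,R0=st(); print(p,s["joint_pos"],s["clock"])
G=scoopR(1.8974); g=np.array([.5176,-.2805,.1])+.019*G[:,2]; pre=g-.10*G[:,2]
print("grasp",g,"pre",pre); print(jog(pre,G,p,R0))
d=R.from_matrix(R0.T@G).as_rotvec()
for f in (.3,.5): # waypoint
    Gm=R0@R.from_rotvec(f*d).as_matrix(); m=p+f*(pre-p)
    print(f,m,jog(m,Gm,p,R0)); print(jog(pre,G,m,Gm))
E
```

```text
[0.642 0.144 0.254] [0.099 0.473 0.338 1.427 0.    1.695] 7.15
grasp [ 0.515 -0.272  0.084] pre [ 0.531 -0.319  0.17 ]
[-2.33  -0.502  0.412 -0.219  0.324 -1.19 ]
0.3 [0.609 0.005 0.229] [-0.699 -0.151  0.124 -0.066  0.097 -0.357]
[-1.208 -1.186 -0.016 -0.153  0.227 -0.833]
0.5 [ 0.586 -0.087  0.212] [-1.165 -0.251  0.206 -0.109  0.162 -0.595]
[-0.486 -1.097 -0.149 -0.109  0.162 -0.595]
```

Emit:
jog_arm(motion=[-0.95, -0.2, 0, -0.1, 0.15, -0.55, 1, -0.95, -0.2, 0, -0.1, 0.15, -0.55, 1, -0.95, -0.2, 0, -0.1, 0.15, -0.55, 1, -0.95, -0.2, 0, -0.1, 0.15, -0.55, 1, -0.95, -0.2, 0, -0.1, 0.15, -0.55, 1, -0.95, -0.2, 0, -0.1, 0.15, -0.55, 1])

```text
clock: 7.9
tcp_pos: [0.5947, -0.046, 0.2478]
orientation: [-0.026, 0.353, 0.925, 0.134]
wrist_force: [-0.6, 0.8, -0.4]
finger_gap: 0.0855
grip_force: 0.0
```

Run:
```python
from h import *
np.set_printoptions(precision=3,suppress=True)
s,p,R0=st(); print(p,s["joint_pos"],s["clock"])
G=scoopR(1.8974); g=np.array([.5176,-.2805,.1])+.019*G[:,2]; pre=g-.10*G[:,2]
print(jog(pre,G,p,R0))
```

```text
[ 0.595 -0.046  0.248] [-0.349  0.364  0.13   1.386  0.27   0.374] 7.9
[-0.698 -1.275 -0.005 -0.119  0.168 -0.645]
```

Emit:
jog_arm(motion=[-0.55, -0.98, -0.004, -0.12, 0.168, -0.645, 1, -0.55, -0.98, -0.004, -0.12, 0.168, -0.645, 1, -0.55, -0.98, -0.004, -0.12, 0.168, -0.645, 1, -0.55, -0.98, -0.004, -0.12, 0.168, -0.645, 1, -0.55, -0.98, -0.004, -0.12, 0.168, -0.645, 1, -0.55, -0.98, -0.004, -0.12, 0.168, -0.645, 1, -0.55, -0.98, -0.004, -0.12, 0.168, -0.645, 1, -0.55, -0.98, -0.004, -0.12, 0.168, -0.645, 1])

```text
clock: 8.9
tcp_pos: [0.549, -0.2557, 0.1888]
orientation: [-0.042, -0.157, 0.953, 0.255]
wrist_force: [0.7, -0.2, 0.4]
finger_gap: 0.0853
grip_force: 0.0
```

Run:
```python
from h import *
import cv2
np.set_printoptions(precision=3,suppress=True)
s,p,R0=st(); c=get_calibration("wrist"); cv2.imwrite("pics/w2.png",read_camera("wrist")[:,:,::-1]); cv2.imwrite("pics/top2.png",read_camera("top")[:,:,::-1])
print(p,s["joint_pos"],s["clock"])
v=[.5176,-.2805,1.8974]
G=scoopR(v[2]); g=np.array([.5176,-.2805,.1])+.019*G[:,2]; pre=g-.10*G[:,2]
print(jog(pre,G,p,R0),jog(g,G,p,R0))
e=np.array([-.5,0,.866])*.013; n=np.array([.866,0,.5])*.005; b=np.array([0,0,.1])+e
P=np.array([b+n+[0,.042,0],b-n+[0,.042,0],b+n-[0,.042,0],b-n-[0,.042,0],[.081,.045,.018],[.081,-.045,.018],[-.05,.045,.036],[-.05,-.045,.036]])
print(proj(c,place(v,P)))
```

```text
[ 0.549 -0.256  0.189] [-0.699  0.775  0.57   1.824  0.262 -1.088] 8.9
[ 0.189 -0.28  -0.054 -0.001 -0.     0.   ] [ 0.189 -0.28   0.446 -0.001 -0.     0.   ]
[[212.295 106.585]
 [191.558 106.573]
 [224.099 269.896]
 [205.672 269.883]
 [284.248 109.173]
 [286.843 220.9  ]
 [ 94.185 104.184]
 [116.489 250.337]]
```

View pics/w2.png

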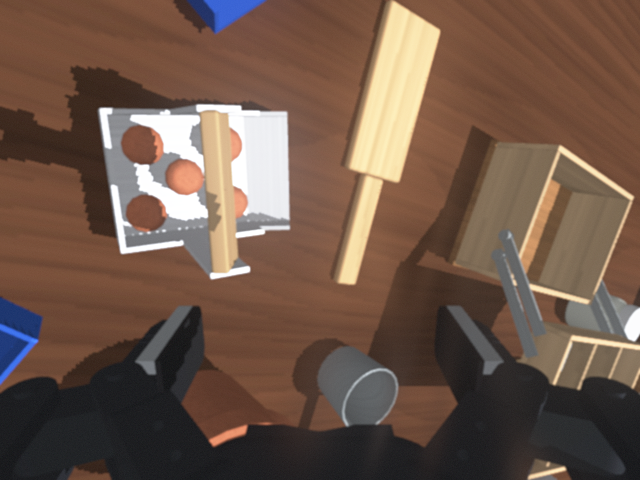

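Wrist view: the grey scoop with five knobs. Lip corners are at (287,112) and (289,228), back-top corners at (100,108) and (122,252). The bar's left edge runs from (202,113) to (212,272). I refit from these.

Run:
```python
from h import *
np.set_printoptions(precision=3,suppress=True)
s,p,R0=st(); c=get_calibration("wrist")
e=np.array([-.5,0,.866])*.013; n=np.array([.866,0,.5])*.005; b=np.array([0,0,.1])+e
P=np.array([[.081,.045,.018],[.081,-.045,.018],[-.05,.045,.036],[-.05,-.045,.036],b-n+[0,.042,0],b-n-[0,.042,0]])
uv=np.array([[287,112],[289,228],[100,108],[122,252],[202,113],[212,272]])
for k in (4,6):
    v,r=fit(c,P[:k],uv[:k],[.5176,-.2805,1.8974]); print(v,r)
    G=scoopR(v[2]); g=np.array([v[0],v[1],.1])+.019*G[:,2]
    print(jog(g-.06*G[:,2],G,p,R0),jog(g,G,p,R0))
```

```text
[ 0.519 -0.277  1.888] [[ 0.557  1.964]
 [-0.133 -3.596]
 [ 0.749  0.329]
 [-1.376  0.676]]
[ 0.175 -0.271  0.156 -0.001 -0.003  0.006] [ 0.174 -0.27   0.456 -0.001 -0.003  0.006]
[ 0.519 -0.277  1.886] [[ 1.527  2.119]
 [ 0.586 -3.574]
 [ 2.334  0.114]
 [-0.256  0.313]
 [-2.208 -0.524]
 [-1.077  0.96 ]]
[ 0.176 -0.268  0.158 -0.001 -0.003  0.007] [ 0.174 -0.267  0.458 -0.001 -0.003  0.007]
```

Emit:
jog_arm(motion=[0.174, -0.263, 0, 0, -0.003, 0.006, 1, 0.174, -0.263, 0.1, 0, -0.003, 0.006, 1, 0.174, -0.263, 0.2, 0, -0.003, 0.006, 1, 0.174, -0.263, 0.3, 0, -0.003, 0.006, 1, 0.174, -0.263, 0.4, 0, -0.003, 0.006, 1, 0.174, -0.263, 0.455, 0, -0.003, 0.006, 1, 0.174, -0.263, 0.455, 0, -0.003, 0.006, 0, 0.174, -0.263, 0.455, 0, -0.003, 0.006, 0, 0.174, -0.263, 0.455, 0, -0.003, 0.006, 0, 0.174, -0.263, 0.455, 0, -0.003, 0.006, 0, 0.174, -0.263, 0.455, 0, -0.003, 0.006, 0], newtons=60)

```text
clock: 10.38
tcp_pos: [0.5159, -0.2681, 0.084]
orientation: [-0.04, -0.153, 0.954, 0.255]
wrist_force: [0.1, -1.1, 0.4]
finger_gap: 0.0088
grip_force: 60.3
```

Run:
```python
from h import *
np.set_printoptions(precision=3,suppress=True)
s,p,R0=st(); print(s["joint_pos"],s["ft_torque"],s["wrist_force"])
# world up 0.12 in tool axes; then pre-pour
print(R0.T@[0,0,.12]/.2)
v=np.array([.4671,.1502,-.0245]); yaw=np.pi/2-.0245
G=scoopR(yaw); Rz=R.from_euler("z",yaw).as_matrix()
lip=place(v,np.array([[-.02,-.094,.08]]))[0]; org=lip-Rz@[.082,0,.015]; tcp=org+[0,0,.1]+.019*G[:,2]
print("lip",lip,"tcp",tcp, jog(tcp+[0,0,.04],G,p,R0), jog(tcp,G,p,R0))
```

```text
[-0.746  0.778  0.315  1.574  0.246 -1.123] [-0.473 -0.12   0.057] [ 0.123 -1.07   0.385]
[-0.001  0.3   -0.52 ]
lip [0.445 0.057 0.08 ] tcp [ 0.443 -0.016  0.149] [-0.05   1.398  0.202 -0.    -0.109  0.19 ] [-0.049  1.298  0.376 -0.    -0.109  0.19 ]
```

Emit:
jog_arm(motion=[0, 0.03, -0.052, 0, 0, 0, 0, 0, 0.1, -0.173, 0, 0, 0, 0, 0, 0.15, -0.26, 0, 0, 0, 0, 0, 0.22, -0.38, 0, 0, 0, 0, 0, 0.27, -0.47, 0, 0, 0, 0, 0, 0.3, -0.52, 0, 0, 0, 0])

```text
clock: 11.12
tcp_pos: [0.516, -0.2679, 0.2054]
orientation: [-0.04, -0.154, 0.954, 0.255]
wrist_force: [0.2, 0.3, -3.4]
finger_gap: 0.0092
grip_force: 59.8
```

```bash
cat > pp.py <<'E'
from h import *
np.set_printoptions(precision=3,suppress=True)
s,p,R0=st(); print(p,s["joint_pos"],s["ft_torque"],s["wrist_force"])
v=np.array([.4671,.1502,-.0245]); yaw=np.pi/2-.0245
G=scoopR(yaw); Rz=R.from_euler("z",yaw).as_matrix()
lip=place(v,np.array([[-.02,-.094,.08]]))[0]; org=lip-Rz@[.082,0,.015]; tcp=org+[0,0,.1]+.019*G[:,2]
for h in (.04,.015,0): print(jog(tcp+[0,0,h],G,p,R0))
E
python3 pp.py
```

```text
[ 0.516 -0.268  0.205] [-0.745  0.722  0.511  1.825  0.246 -1.123] [-0.726 -0.24   0.03 ] [ 0.166  0.315 -3.429]
[-0.049  1.095  0.727 -0.001 -0.108  0.19 ]
[-0.048  1.032  0.835 -0.001 -0.108  0.19 ]
[-0.048  0.995  0.9   -0.001 -0.108  0.19 ]
```

Emit:
jog_arm(motion=[-0.002, 0.05, 0.03, 0, -0.005, 0.01, 0, -0.006, 0.14, 0.09, 0, -0.016, 0.028, 0, -0.01, 0.24, 0.16, 0, -0.026, 0.046, 0, -0.015, 0.34, 0.22, 0, -0.037, 0.065, 0, -0.02, 0.44, 0.29, 0, -0.048, 0.085, 0, -0.024, 0.54, 0.36, 0, -0.059, 0.104, 0, -0.029, 0.64, 0.42, 0, -0.07, 0.123, 0, -0.033, 0.74, 0.49, 0, -0.08, 0.142, 0, -0.037, 0.83, 0.55, 0, -0.09, 0.16, 0, -0.041, 0.91, 0.6, 0, -0.1, 0.175, 0, -0.043, 0.97, 0.64, 0, -0.106, 0.187, 0, -0.044, 0.99, 0.65, 0, -0.108, 0.19, 0])

```text
clock: 12.62
tcp_pos: [0.4491, -0.0395, 0.1904]
orientation: [0.002, 0.012, 0.966, 0.259]
wrist_force: [-0.1, -0.6, -3.3]
finger_gap: 0.0092
grip_force: 59.8
```

```bash
python3 pp.py
python3 - <<'E'
from h import *
import cv2
cv2.imwrite("pics/w3.png",read_camera("wrist")[:,:,::-1])
im=read_camera("top")[:,:,::-1][200:310,190:360]; 
im2=read_camera("side")[:,:,::-1][120:340,180:440]
a=cv2.resize(im,(640,414),interpolation=cv2.INTER_CUBIC);cv2.imwrite("pics/t3.png",a);cv2.imwrite("pics/s3.png",im2)
w=cv2.imread("pics/w3.png"); w=cv2.resize(w,(400,300)); s=cv2.resize(im2,(354,300)); t=cv2.resize(im,(464,300))
top=np.hstack([w,s]); bot=np.zeros((300,754,3),np.uint8); bot[:,:464]=t
cv2.imwrite("pics/m3.png",np.vstack([top,bot]))
E
```

```text
[ 0.449 -0.04   0.19 ] [-0.568  0.26  -0.245  1.358  0.441 -0.61 ] [-0.765  0.029 -0.001] [-0.063 -0.577 -3.3  ]
[ 0.033  0.098  0.067  0.    -0.001 -0.   ]
[ 0.033  0.035  0.175  0.    -0.001 -0.   ]
[ 0.033 -0.002  0.24   0.    -0.001 -0.   ]
```

View pics/m3.png

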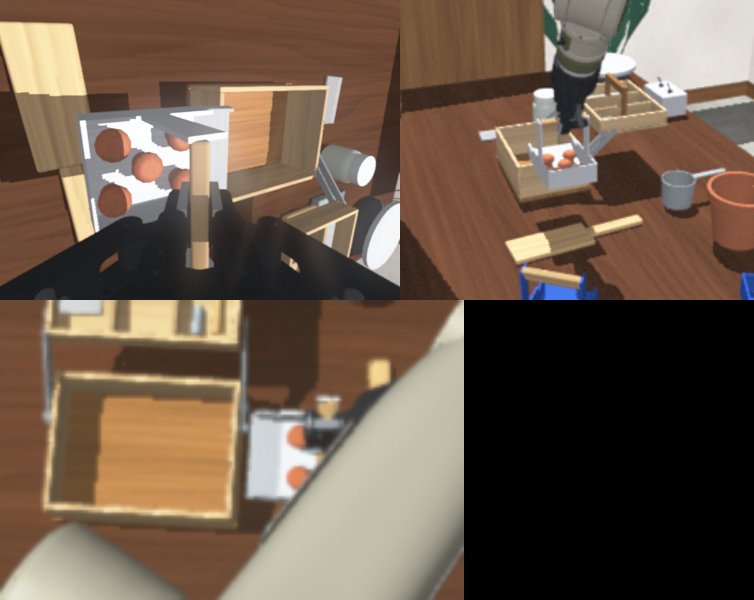

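Three views: the scoop is held level with its lip facing the −y wall, and the tray is fully open. An arm's lower end is near (244,428) in the top crop, so I shift 4 mm further toward box −x for clearance, then lower.

Emit:
jog_arm(motion=[0.053, 0.04, 0.03, 0, 0, 0, 0, 0.053, 0.09, 0.07, 0, 0, 0, 0, 0.053, 0.07, 0.12, 0, 0, 0, 0, 0.053, 0.05, 0.15, 0, 0, 0, 0, 0.053, 0.035, 0.175, 0, 0, 0, 0, 0.053, 0.02, 0.201, 0, 0, 0, 0, 0.053, 0.02, 0.201, 0, 0, 0, 0])

```text
clock: 13.65
tcp_pos: [0.4397, -0.0166, 0.157]
orientation: [0.002, 0.012, 0.966, 0.259]
wrist_force: [-0.6, -0.2, -3.3]
finger_gap: 0.0087
grip_force: 59.8
```

```bash
python3 pp.py; python3 -c "
from h import *
import cv2
im=read_camera('side')[150:270,240:400,::-1]
c=get_calibration('wrist'); v=[.4671,.1502,-.0245]
print(proj(c,place(v,np.array([[-.075,-.1,.08],[.075,-.1,.08],[.075,.1,.08]]))))
w=read_camera('wrist')[:,:,::-1]; cv2.imwrite('pics/m4.png',np.hstack([cv2.resize(im,(400,300),interpolation=cv2.INTER_CUBIC),cv2.resize(w,(400,300))]))"
```

```text
[ 0.44  -0.017  0.157] [-0.537  0.251 -0.344  1.254  0.45  -0.576] [-0.728  0.041  0.015] [-0.578 -0.237 -3.311]
[-0.016  0.083 -0.134  0.    -0.001 -0.001]
[-0.016  0.02  -0.026  0.    -0.001 -0.001]
[-0.017 -0.017  0.039  0.    -0.001 -0.001]
[[350.44927334 158.23625125]
 [345.9494211  371.43226791]
 [519.3816896  308.39370237]]
```

View pics/m4.png

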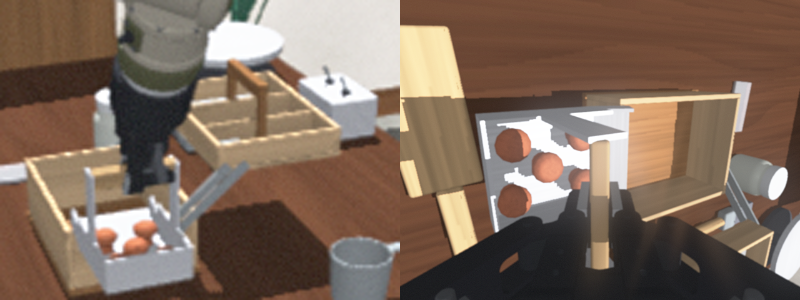

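Side view: the lip is over the −y rim and clear of the arms on the right. I lower the last few mm while watching force.

Emit:
jog_arm(motion=[0, -0.005, 0.009, 0, 0, 0, 0, 0, -0.01, 0.017, 0, 0, 0, 0, 0, -0.0125, 0.022, 0, 0, 0, 0])

```text
clock: 14.12
tcp_pos: [0.4399, -0.0166, 0.1524]
orientation: [0.003, 0.012, 0.966, 0.259]
wrist_force: [-0.5, -1.0, -2.7]
finger_gap: 0.0092
grip_force: 59.8
```

Emit:
jog_arm(motion=[0, -0.0025, 0.0043, 0, 0, 0, 0, 0, -0.0025, 0.0043, 0, 0, 0, 0])

```text
clock: 14.38
tcp_pos: [0.4399, -0.0166, 0.1515]
orientation: [0.003, 0.012, 0.966, 0.259]
wrist_force: [-0.4, -0.1, -2.0]
finger_gap: 0.009
grip_force: 59.8
```

Emit:
jog_arm(motion=[0, -0.0025, 0.0043, 0, 0, 0, 0, 0, -0.0025, 0.0043, 0, 0, 0, 0])

```text
clock: 14.62
tcp_pos: [0.44, -0.0167, 0.151]
orientation: [0.003, 0.012, 0.966, 0.259]
wrist_force: [-2.8, -3.2, 2.7]
finger_gap: 0.0097
grip_force: 60.7
```

```bash
cat > tip.py <<'E'
import numpy as np, sys
Ly,Lz=.0285,.0956
a0=np.radians(float(sys.argv[1])); down0=float(sys.argv[2]); down1=float(sys.argv[3])
for t in map(float,sys.argv[4:]):
    th=np.radians(t)-a0; c,s=np.cos(th),np.sin(th)
    y=Ly-(c*Ly-s*Lz); z=Lz-(s*Ly+c*Lz)
    # world down in tool axes when tipped a0
    f=(t-np.degrees(a0))/(float(sys.argv[-1])-np.degrees(a0)); d=down0+(down1-down0)*f
    A=np.pi/3+a0 # tool z points A below the horizontal
    y+=-d*np.cos(A); z+=d*np.sin(A)
    print(t,np.round([y/.2,z/.2,np.degrees(th)/90],3))
E
python3 tip.py 0 0 .0012 4 8 12 16 20 25
```

```text
4.0 [ 0.033 -0.008  0.044]
8.0 [ 0.067 -0.014  0.089]
12.0 [ 0.101 -0.017  0.133]
16.0 [ 0.135 -0.017  0.178]
20.0 [ 0.17  -0.016  0.222]
25.0 [ 0.212 -0.01   0.278]
```

Emit:
jog_arm(motion=[0, 0.033, -0.008, 0.044, 0, 0, 0, 0, 0.067, -0.014, 0.089, 0, 0, 0, 0, 0.101, -0.017, 0.133, 0, 0, 0, 0, 0.135, -0.017, 0.178, 0, 0, 0, 0, 0.17, -0.016, 0.222, 0, 0, 0, 0, 0.212, -0.01, 0.278, 0, 0, 0, 0, 0.212, -0.01, 0.278, 0, 0, 0])

```text
clock: 15.5
tcp_pos: [0.4406, 0.0208, 0.1737]
orientation: [0.0, 0.01, 0.999, 0.044]
wrist_force: [1.1, 0.5, -2.8]
finger_gap: 0.0092
grip_force: 59.7
```

```bash
cat > chk.py <<'E'
from h import *
np.set_printoptions(precision=4,suppress=True)
s,p,R0=st(); print("F",s["wrist_force"],"tau",s["ft_torque"],"J",s["joint_pos"])
lip=p+R0@[0,.0285,.0956]; v=[.4671,.1502,-.0245]
print("lip in box",R.from_euler("z",v[2]).as_matrix().T@(lip-[v[0],v[1],0]),"tip",np.degrees(np.arcsin(np.clip(R0[2,1],-1,1))), "zdown",np.degrees(np.arctan2(-R0[2,2],R0[1,2])))
E
python3 chk.py; python3 tip.py 25 0.0 0.0 30 35 40 45 50
```

```text
F [ 1.0887  0.495  -2.8014] tau [-0.0699 -0.0019  0.0198] J [-0.1952  0.087  -0.3847  1.1149  0.0863 -0.1749]
lip in box [-0.0235 -0.0932  0.0809] tip 5.023613499780275 zdown 84.97688990430687
30.0 [ 0.042 -0.011  0.056]
35.0 [ 0.085 -0.017  0.111]
40.0 [ 0.129 -0.021  0.167]
45.0 [ 0.172 -0.02   0.222]
50.0 [ 0.215 -0.015  0.278]
```

Emit:
jog_arm(motion=[0, 0, 0.004, 0, 0, 0, 0, 0, 0, 0.005, 0, 0, 0, 0])

```text
clock: 15.75
tcp_pos: [0.4406, 0.0194, 0.1729]
orientation: [-0.0, 0.012, 0.999, 0.045]
wrist_force: [-3.8, 1.2, 7.3]
finger_gap: 0.0092
grip_force: 61.5
```

Emit:
jog_arm(motion=[0, 0.042, -0.01, 0.056, 0, 0, 0, 0, 0.085, -0.015, 0.111, 0, 0, 0, 0, 0.129, -0.018, 0.167, 0, 0, 0, 0, 0.172, -0.017, 0.222, 0, 0, 0, 0, 0.215, -0.012, 0.278, 0, 0, 0, 0, 0.215, -0.012, 0.278, 0, 0, 0])

```text
clock: 16.5
tcp_pos: [0.4426, 0.062, 0.1795]
orientation: [-0.002, 0.011, 0.985, -0.175]
wrist_force: [-2.8, 0.4, 10.9]
finger_gap: 0.009
grip_force: 61.7
```

```bash
python3 chk.py; python3 tip.py 50 0.0 0.0 55 60 65 70 75 80 83
```

```text
F [-2.8285  0.4313 10.8998] tau [-0.4282  0.4591 -0.2806] J [ 0.1864  0.1762 -0.3102  1.1612 -0.3433  0.2225]
lip in box [-0.0224 -0.0949  0.0799] tip -20.139128732551647 zdown 110.13330641148762
55.0 [ 0.042 -0.011  0.056]
60.0 [ 0.085 -0.017  0.111]
65.0 [ 0.129 -0.021  0.167]
70.0 [ 0.172 -0.02   0.222]
75.0 [ 0.215 -0.015  0.278]
80.0 [ 0.258 -0.007  0.333]
83.0 [ 0.283 -0.     0.367]
```

Emit:
jog_arm(motion=[0, -0.001, -0.004, 0, 0, 0, 0, 0, 0.041, -0.015, 0.056, 0, 0, 0, 0, 0.083, -0.021, 0.111, 0, 0, 0, 0, 0.127, -0.025, 0.167, 0, 0, 0, 0, 0.127, -0.025, 0.167, 0, 0, 0])

```text
clock: 17.12
tcp_pos: [0.4431, 0.0874, 0.1742]
orientation: [-0.005, 0.011, 0.953, -0.302]
wrist_force: [0.4, -1.5, 4.5]
finger_gap: 0.0091
grip_force: 60.8
```

```bash
python3 chk.py; python3 tip.py 65 0.0 0.0 70 75 80 83 86
```

```text
F [ 0.3557 -1.51    4.4689] tau [-0.3839 -0.0752 -0.1321] J [ 0.3718  0.3366 -0.2163  1.2856 -0.5603  0.4716]
lip in box [-0.0227 -0.0952  0.0796] tip -35.21846860743539 zdown 125.20896241851949
70.0 [ 0.042 -0.011  0.056]
75.0 [ 0.085 -0.017  0.111]
80.0 [ 0.129 -0.021  0.167]
83.0 [ 0.155 -0.021  0.2  ]
86.0 [ 0.181 -0.019  0.233]
```

Emit:
jog_arm(motion=[0, 0.042, -0.011, 0.056, 0, 0, 0, 0, 0.085, -0.017, 0.111, 0, 0, 0, 0, 0.129, -0.021, 0.167, 0, 0, 0, 0, 0.155, -0.021, 0.2, 0, 0, 0, 0, 0.155, -0.021, 0.2, 0, 0, 0, 0, 0.155, -0.021, 0.2, 0, 0, 0, 0, 0.155, -0.021, 0.2, 0, 0, 0, 0, 0.155, -0.021, 0.2, 0, 0, 0, 0, 0.155, -0.021, 0.2, 0, 0, 0])

```text
clock: 18.25
tcp_pos: [0.443, 0.1151, 0.16]
orientation: [-0.006, 0.011, 0.895, -0.446]
wrist_force: [0.4, -1.9, -1.6]
finger_gap: 0.009
grip_force: 60.1
```

```bash
python3 chk.py
python3 - <<'E'
from h import *
import cv2
t=read_camera("top")[200:310,190:330,::-1]; s=read_camera("side")[130:280,230:400,::-1]; w=read_camera("wrist")[:,:,::-1]
cv2.imwrite("pics/m5.png",np.hstack([cv2.resize(t,(280,220),interpolation=cv2.INTER_CUBIC),cv2.resize(s,(249,220),interpolation=cv2.INTER_CUBIC),cv2.resize(w,(270,220))]))
E
```

```text
F [ 0.3968 -1.9208 -1.5888] tau [ 0.8506 -0.0455  0.0627] J [ 0.5283  0.5932 -0.0673  1.5205 -0.7467  0.7984]
lip in box [-0.0234 -0.0949  0.0798] tip -53.026421309209525 zdown 143.01707900572956
```

View pics/m5.png

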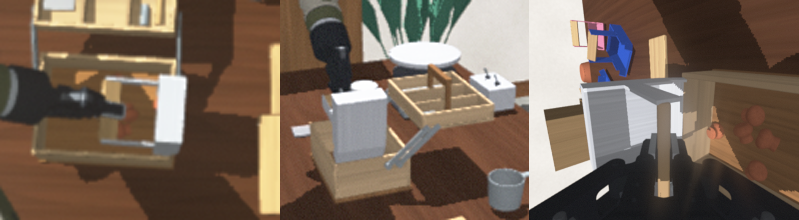

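```bash
cat > blobs.py <<'E'
from h import *
import cv2,sys
np.set_printoptions(precision=3,suppress=True)
n=sys.argv[1]; c=get_calibration(n); im=read_camera(n); cv2.imwrite(f"pics/b_{sys.argv[2]}.png",im[:,:,::-1])
hsv=cv2.cvtColor(im,cv2.COLOR_RGB2HSV)
m=((hsv[...,0]<11)&(hsv[...,1]>135)&(hsv[...,2]>60)).astype(np.uint8)
m=cv2.morphologyEx(m,cv2.MORPH_OPEN,np.ones((3,3)))
k,_,stt,cen=cv2.connectedComponentsWithStats(m); T=c["world_from_camera"]; v=[.4671,.1502,-.0245]
for i in range(1,k):
    if stt[i,4]<15: continue
    d=T[:3,:3]@[(cen[i,0]-c["cx"])/c["fx"],(cen[i,1]-c["cy"])/c["fy"],1]; P=T[:3,3]+d*(.018-T[2,3])/d[2]
    b=R.from_euler("z",v[2]).as_matrix().T@(P-[v[0],v[1],0])
    if abs(b[0])<.2 and abs(b[1])<.25: print(cen[i],stt[i,2:5],"box",b)
E
python3 blobs.py wrist 1; python3 blobs.py top 2
```

```text
[541.13  237.522] [ 7  6 23] box [-0.034 -0.016  0.018]
[532.    239.857] [ 7  5 21] box [-0.031 -0.021  0.018]
[542.441 256.453] [ 29  28 404] box [-0.023 -0.014  0.018]
[553.75 245.25] [ 5  7 24] box [-0.031 -0.009  0.018]
[526.579 252.895] [ 4  5 19] box [-0.023 -0.023  0.018]
[526.143 264.929] [ 5  9 28] box [-0.016 -0.022  0.018]
[517.22  285.813] [10 19 91] box [-0.001 -0.025  0.018]
[524.611 280.389] [ 6  8 36] box [-0.006 -0.022  0.018]
[450.595 289.933] [ 11  23 163] box [ 0.017 -0.07   0.018]
[503.692 284.962] [ 6  7 26] box [ 0.001 -0.034  0.018]
[439.255 289.787] [ 6 10 47] box [ 0.02  -0.08   0.018]
[569.579 289.105] [ 4  5 19] box [-0.009  0.002  0.018]
[436.722 297.37 ] [ 9  9 54] box [ 0.027 -0.081  0.018]
[568.104 307.746] [ 41  37 603] box [0.002 0.004 0.018]
[520.617 305.3  ] [ 8 11 60] box [ 0.01  -0.022  0.018]
[514.5 310. ] [ 4  5 16] box [ 0.014 -0.025  0.018]
[529.429 359.714] [ 6  6 21] box [ 0.042 -0.011  0.018]
[542.049 362.211] [ 19  12 142] box [ 0.04  -0.004  0.018]
[548.168 378.989] [ 33  28 435] box [0.049 0.    0.018]
[533.769 381.269] [ 6  5 26] box [ 0.055 -0.007  0.018]
[255.421 256.895] [ 4  5 19] box [ 0.    -0.035  0.018]
[251.423 264.846] [ 6  5 26] box [-0.025 -0.025  0.018]
```

Run:
```python
from h import *
np.set_printoptions(precision=3,suppress=True)
s,p,R0=st(); L=np.array([0,.0285,.0956]); lip=p+R0@L
G=R0
ups=[.02,.04,.06,.07,.07,.07,.07,.07,.07,.07,.07,.07]; back=[0,0,.01,.02,.03,.04,.05,.06,.06,.06,.06,.06]; tip=[83,80,74,66,58,50,42,34,25,16,7,0]
for u,b,t in zip(ups,back,tip):
    Gt=R0@R.from_euler("x",np.radians(t-83)).as_matrix()
    print(jog(lip+[0,-b,u]-Gt@L,Gt,p,R0)[[1,2,3]])
```

```text
[-0.08 -0.06  0.  ]
[-0.185 -0.112 -0.033]
[-0.343 -0.112 -0.1  ]
[-0.473 -0.068 -0.189]
[-0.559  0.014 -0.278]
[-0.637  0.104 -0.367]
[-0.709  0.2   -0.456]
[-0.772  0.301 -0.544]
[-0.798  0.375 -0.644]
[-0.813  0.452 -0.744]
[-0.816  0.53  -0.844]
[-0.809  0.59  -0.922]
```

Emit:
jog_arm(motion=[0, -0.08, -0.06, 0, 0, 0, 0, 0, -0.185, -0.112, -0.033, 0, 0, 0, 0, -0.343, -0.112, -0.1, 0, 0, 0, 0, -0.473, -0.068, -0.189, 0, 0, 0, 0, -0.559, 0.014, -0.278, 0, 0, 0, 0, -0.637, 0.104, -0.367, 0, 0, 0, 0, -0.709, 0.2, -0.456, 0, 0, 0, 0, -0.772, 0.301, -0.544, 0, 0, 0, 0, -0.798, 0.375, -0.644, 0, 0, 0, 0, -0.813, 0.452, -0.744, 0, 0, 0, 0, -0.816, 0.53, -0.844, 0, 0, 0, 0, -0.809, 0.59, -0.922, 0, 0, 0])

```text
clock: 20.0
tcp_pos: [0.4384, -0.0776, 0.2186]
orientation: [0.003, 0.013, 0.966, 0.26]
wrist_force: [0.9, 1.4, -3.1]
finger_gap: 0.0094
grip_force: 59.9
```

```bash
python3 blobs.py top 3
python3 - <<'E'
from h import *
np.set_printoptions(precision=3,suppress=True)
s,p,R0=st(); print(p,s["wrist_force"],s["joint_pos"])
G=scoopR(1.888); g=np.array([.5159,-.2681,.084])
for h in (.12,.1,.03,0): print(jog(g+[0,0,h],G,p,R0))
E
```

```text
[247.316 240.395] [ 8  6 38] box [ 0.05  -0.007  0.018]
[269.853 251.971] [ 6  7 34] box [ 0.018 -0.078  0.018]
[243.674 255.696] [ 8  7 46] box [0.002 0.    0.018]
[253.95 256.15] [ 7  7 40] box [ 0.002 -0.031  0.018]
[250.368 264.526] [ 8  6 38] box [-0.024 -0.022  0.018]
[ 0.438 -0.079  0.215] [ 1.788 -4.226 -5.669] [-0.652  0.27  -0.174  1.46   0.42  -0.694]
[-0.417 -0.832 -0.424  0.005  0.108 -0.192]
[-0.418 -0.882 -0.338  0.005  0.108 -0.192]
[-0.42  -1.059 -0.036  0.005  0.108 -0.192]
[-0.42  -1.135  0.094  0.005  0.108 -0.192]
```

All five knobs show in the box from the top camera. Now the scoop goes back to its old place.

Emit:
jog_arm(motion=[-0.417, -0.882, -0.338, 0.005, 0.108, -0.192, 0, -0.417, -0.882, -0.338, 0.005, 0.108, -0.192, 0, -0.417, -0.882, -0.338, 0.005, 0.108, -0.192, 0, -0.417, -0.882, -0.338, 0.005, 0.108, -0.192, 0, -0.417, -0.882, -0.338, 0.005, 0.108, -0.192, 0, -0.417, -0.882, -0.338, 0.005, 0.108, -0.192, 0])

```text
clock: 20.8
tcp_pos: [0.5171, -0.2639, 0.1894]
orientation: [-0.041, -0.155, 0.955, 0.251]
wrist_force: [-0.1, 0.8, -1.9]
finger_gap: 0.009
grip_force: 60.0
```

```bash
cat > dn.py <<'E'
from h import *
np.set_printoptions(precision=4,suppress=True)
s,p,R0=st(); print(p,s["wrist_force"])
G=scoopR(1.888); g=np.array([.5159,-.2681,.084])
for h in (.06,.03,.015,.005,.001,0): print(h,jog(g+[0,0,h],G,p,R0))
E
python3 dn.py
```

```text
[ 0.5171 -0.2639  0.1894] [-0.1032  0.7951 -1.9122]
0.06 [ 0.0123 -0.1277  0.1888 -0.0058 -0.0015  0.003 ]
0.03 [ 0.0123 -0.2015  0.3194 -0.0058 -0.0015  0.003 ]
0.015 [ 0.0123 -0.2385  0.3847 -0.0058 -0.0015  0.003 ]
0.005 [ 0.0124 -0.2631  0.4282 -0.0058 -0.0015  0.003 ]
0.001 [ 0.0124 -0.2729  0.4456 -0.0058 -0.0015  0.003 ]
0 [ 0.0124 -0.2754  0.45   -0.0058 -0.0015  0.003 ]
```

Emit:
jog_arm(motion=[0, -0.06, 0.1, 0, 0, 0, 0, 0, -0.12, 0.2, 0, 0, 0, 0, 0, -0.16, 0.28, 0, 0, 0, 0, 0, -0.16, 0.28, 0, 0, 0, 0, 0, -0.16, 0.28, 0, 0, 0, 0])

```text
clock: 21.42
tcp_pos: [0.5176, -0.2645, 0.1262]
orientation: [-0.04, -0.156, 0.955, 0.251]
wrist_force: [0.1, -0.1, -1.6]
finger_gap: 0.0097
grip_force: 59.9
```

```bash
python3 dn.py
```

```text
[ 0.5176 -0.2645  0.1262] [ 0.0768 -0.1311 -1.6151]
0.06 [ 0.0137  0.0313 -0.0845 -0.0068 -0.0009  0.0034]
0.03 [ 0.0139 -0.0424  0.0462 -0.0068 -0.0009  0.0034]
0.015 [ 0.0141 -0.0792  0.1115 -0.0068 -0.0009  0.0034]
0.005 [ 0.0141 -0.1037  0.1551 -0.0068 -0.0009  0.0034]
0.001 [ 0.0142 -0.1135  0.1725 -0.0068 -0.0009  0.0034]
0 [ 0.0142 -0.116   0.1769 -0.0068 -0.0009  0.0034]
```

Emit:
jog_arm(motion=[0.014, -0.042, 0.046, -0.007, -0.001, 0.003, 0, 0.014, -0.079, 0.112, -0.007, -0.001, 0.003, 0, 0.014, -0.096, 0.142, -0.007, -0.001, 0.003, 0, 0.014, -0.107, 0.161, -0.007, -0.001, 0.003, 0, 0.014, -0.111, 0.168, -0.007, -0.001, 0.003, 0, 0.014, -0.114, 0.173, -0.007, -0.001, 0.003, 0, 0.014, -0.114, 0.173, -0.007, -0.001, 0.003, 0])

```text
clock: 22.3
tcp_pos: [0.5157, -0.2687, 0.084]
orientation: [-0.041, -0.152, 0.954, 0.256]
wrist_force: [-1.5, -0.6, 2.0]
finger_gap: 0.0091
grip_force: 60.4
```

Emit:
jog_arm(motion=[0, 0, 0, 0, 0, 0, 0.3, 0, 0, 0, 0, 0, 0, 0.6, 0, 0, 0, 0, 0, 0, 1, 0, 0, 0, 0, 0, 0, 1, 0, 0, 0, 0, 0, 0, 1, 0, 0, -0.2, 0, 0, 0, 1, 0, 0, -0.5, 0, 0, 0, 1, 0, 0, -0.8, 0, 0, 0, 1, 0, 0, -0.8, 0, 0, 0, 1])

```text
clock: 23.42
tcp_pos: [0.542, -0.3478, 0.225]
orientation: [-0.038, -0.152, 0.955, 0.253]
wrist_force: [0.4, 0.4, 0.1]
finger_gap: 0.0852
grip_force: 0.0
```

```bash
cat > tr.py <<'E'
from h import *
np.set_printoptions(precision=3,suppress=True)
s,p,R0=st(); print(p,s["joint_pos"],s["clock"])
a=1.546; G=np.c_[[np.cos(a),np.sin(a),0],[np.sin(a),-np.cos(a),0],[0,0,-1]]
g=np.array([.6408,.1445,.1695]); pre=g+[0,0,.08]
print(jog(pre,G,p,R0),jog(g,G,p,R0))
d=R.from_matrix(R0.T@G).as_rotvec()
m=p+.45*(pre-p)+[0,0,.02]; print(jog(m,R0@R.from_rotvec(.5*d).as_matrix(),p,R0))
E
python3 tr.py
```

```text
[ 0.542 -0.348  0.225] [-0.8    0.932  0.964  2.074  0.222 -1.169] 23.425
[-1.233  1.959  0.979  0.224 -0.312  1.186] [-1.232  1.761  1.327  0.224 -0.312  1.186]
[-0.555  0.931  0.354  0.112 -0.156  0.593]
```

Emit:
jog_arm(motion=[-0.555, 0.931, 0.354, 0.112, -0.156, 0.593, 1, -0.555, 0.931, 0.354, 0.112, -0.156, 0.593, 1, -0.555, 0.931, 0.354, 0.112, -0.156, 0.593, 1, -0.555, 0.931, 0.354, 0.112, -0.156, 0.593, 1, -0.555, 0.931, 0.354, 0.112, -0.156, 0.593, 1, -0.555, 0.931, 0.354, 0.112, -0.156, 0.593, 1, -0.555, 0.931, 0.354, 0.112, -0.156, 0.593, 1])

```text
clock: 24.3
tcp_pos: [0.5841, -0.1222, 0.2534]
orientation: [-0.026, 0.318, 0.936, 0.145]
wrist_force: [0.4, -0.6, 0.0]
finger_gap: 0.0853
grip_force: 0.0
```

```bash
python3 tr.py
```

```text
[ 0.584 -0.122  0.253] [-0.483  0.406  0.2    1.465  0.28   0.158] 24.3
[ 0.556  1.174  0.416  0.11  -0.162  0.594] [ 0.499  1.071  0.799  0.11  -0.162  0.594]
[ 0.264  0.554  0.092  0.055 -0.081  0.297]
```

Emit:
jog_arm(motion=[0.47, 0.98, 0.3, 0.11, -0.162, 0.594, 1, 0.47, 0.98, 0.3, 0.11, -0.162, 0.594, 1, 0.47, 0.98, 0.3, 0.11, -0.162, 0.594, 1, 0.47, 0.98, 0.3, 0.11, -0.162, 0.594, 1, 0.47, 0.98, 0.3, 0.11, -0.162, 0.594, 1, 0.47, 0.98, 0.3, 0.11, -0.162, 0.594, 1, 0.47, 0.98, 0.3, 0.11, -0.162, 0.594, 1])

```text
clock: 25.18
tcp_pos: [0.6312, 0.0978, 0.2582]
orientation: [-0.001, 0.715, 0.699, -0.001]
wrist_force: [0.3, -0.6, 0.4]
finger_gap: 0.0854
grip_force: 0.0
```

```bash
python3 tr.py
```

```text
[0.631 0.098 0.258] [0.028 0.442 0.299 1.431 0.    1.621] 25.175
[ 0.235  0.043  0.043 -0.002  0.     0.001] [ 0.235  0.044  0.443 -0.002  0.     0.001]
[ 0.106  0.019 -0.081 -0.001  0.     0.001]
```

Emit:
jog_arm(motion=[0.235, 0.044, 0.04, 0, 0, 0, 1, 0.235, 0.044, 0.15, 0, 0, 0, 1, 0.235, 0.044, 0.28, 0, 0, 0, 1, 0.235, 0.044, 0.39, 0, 0, 0, 1, 0.235, 0.044, 0.443, 0, 0, 0, 1, 0.235, 0.044, 0.443, 0, 0, 0, 1, 0.235, 0.044, 0.443, 0, 0, 0, 0, 0.235, 0.044, 0.443, 0, 0, 0, 0, 0.235, 0.044, 0.443, 0, 0, 0, 0, 0.235, 0.044, 0.443, 0, 0, 0, 0, 0.235, 0.044, 0.443, 0, 0, 0, 0], newtons=50)

```text
clock: 26.55
tcp_pos: [0.6403, 0.1439, 0.1716]
orientation: [-0.0, 0.716, 0.698, -0.001]
wrist_force: [-6.2, 0.2, 3.9]
finger_gap: 0.0114
grip_force: 49.7
```

```bash
python3 blobs.py top 4
python3 - <<'E'
import numpy as np
q=np.linspace(2.18,0,25)
f=lambda q:np.c_[5*.1*(np.cos(.262)-np.cos(.262+q)),-5*.1*(np.sin(.262+q)-np.sin(.262))]
a=f(q)
print(np.round(a[1:13]-a[0],3).tolist()); print(np.round(a[13:]-a[12],3).tolist())
E
```

```text
[270.188 252.062] [ 5  7 32] box [ 0.017 -0.079  0.018]
[253.897 256.154] [ 7  7 39] box [ 0.002 -0.031  0.018]
[252.5 264.5] [ 4  4 16] box [-0.023 -0.028  0.018]
[[-0.031, -0.033], [-0.064, -0.064], [-0.101, -0.091], [-0.139, -0.115], [-0.18, -0.135], [-0.222, -0.152], [-0.266, -0.164], [-0.311, -0.173], [-0.356, -0.177], [-0.401, -0.178], [-0.446, -0.174], [-0.491, -0.166]]
[[-0.044, 0.012], [-0.086, 0.028], [-0.127, 0.047], [-0.166, 0.07], [-0.203, 0.097], [-0.237, 0.127], [-0.269, 0.16], [-0.297, 0.195], [-0.322, 0.233], [-0.343, 0.273], [-0.361, 0.315], [-0.374, 0.359]]
```

Emit:
jog_arm(motion=[0, -0.031, -0.033, 0, 0, 0, 0, 0, -0.064, -0.064, 0, 0, 0, 0, 0, -0.101, -0.091, 0, 0, 0, 0, 0, -0.139, -0.115, 0, 0, 0, 0, 0, -0.18, -0.135, 0, 0, 0, 0, 0, -0.222, -0.152, 0, 0, 0, 0, 0, -0.266, -0.164, 0, 0, 0, 0, 0, -0.311, -0.173, 0, 0, 0, 0, 0, -0.356, -0.177, 0, 0, 0, 0, 0, -0.401, -0.178, 0, 0, 0, 0, 0, -0.446, -0.174, 0, 0, 0, 0, 0, -0.491, -0.166, 0, 0, 0, 0])

```text
clock: 28.1
tcp_pos: [0.5428, 0.1466, 0.205]
orientation: [0.0, 0.716, 0.698, 0.0]
wrist_force: [-1.4, 3.4, 3.9]
finger_gap: 0.0111
grip_force: 49.9
```

Emit:
jog_arm(motion=[0, -0.044, 0.012, 0, 0, 0, 0, 0, -0.086, 0.028, 0, 0, 0, 0, 0, -0.127, 0.047, 0, 0, 0, 0, 0, -0.166, 0.07, 0, 0, 0, 0, 0, -0.203, 0.097, 0, 0, 0, 0, 0, -0.237, 0.127, 0, 0, 0, 0, 0, -0.269, 0.16, 0, 0, 0, 0, 0, -0.297, 0.195, 0, 0, 0, 0, 0, -0.322, 0.233, 0, 0, 0, 0, 0, -0.333, 0.253, 0, 0, 0, 0, 0, -0.343, 0.273, 0, 0, 0, 0, 0, -0.352, 0.294, 0, 0, 0, 0])

```text
clock: 29.6
tcp_pos: [0.4708, 0.1487, 0.1443]
orientation: [-0.001, 0.716, 0.698, -0.001]
wrist_force: [-2.0, 6.2, -1.1]
finger_gap: 0.0108
grip_force: 49.1
```

Emit:
jog_arm(motion=[0, -0.007, 0.018, 0, 0, 0, 0, 0, -0.012, 0.033, 0, 0, 0, 0, 0, -0.016, 0.046, 0, 0, 0, 0, 0, -0.019, 0.056, 0, 0, 0, 0, 0, -0.021, 0.062, 0, 0, 0, 0, 0, -0.021, 0.062, 0, 0, 0, 0])

```text
clock: 30.35
tcp_pos: [0.4672, 0.1488, 0.133]
orientation: [-0.001, 0.716, 0.698, -0.0]
wrist_force: [-3.8, 6.0, 4.4]
finger_gap: 0.0115
grip_force: 50.0
```

Emit:
jog_arm(motion=[0, -0.001, 0.004, 0, 0, 0, 0, 0, -0.002, 0.006, 0, 0, 0, 0])

```text
clock: 30.6
tcp_pos: [0.4672, 0.1489, 0.1328]
orientation: [-0.001, 0.716, 0.698, 0.0]
wrist_force: [-5.3, 4.4, 12.7]
finger_gap: 0.0111
grip_force: 51.2
```

Seated on the stop: force rises and height no longer changes. I release and withdraw.

Emit:
jog_arm(motion=[0, 0, 0, 0, 0, 0, 0.3, 0, 0, 0, 0, 0, 0, 0.6, 0, 0, 0, 0, 0, 0, 1, 0, 0, 0, 0, 0, 0, 1, 0, 0, -0.1, 0, 0, 0, 1, 0, 0, -0.3, 0, 0, 0, 1, 0, 0, -0.6, 0, 0, 0, 1, 0, 0, -0.6, 0, 0, 0, 1])

```text
clock: 31.6
tcp_pos: [0.471, 0.1486, 0.2567]
orientation: [0.003, 0.716, 0.698, 0.003]
wrist_force: [0.5, 0.7, -0.6]
finger_gap: 0.0854
grip_force: 0.0
```

Emit:
jog_arm(motion=[-0.6, -0.6, -0.3, 0, 0, 0, 1, -0.6, -0.6, -0.3, 0, 0, 0, 1, -0.6, -0.6, -0.3, 0, 0, 0, 1, -0.6, -0.6, -0.3, 0, 0, 0, 1])

```text
clock: 32.1
tcp_pos: [0.3437, 0.03, 0.3129]
orientation: [0.001, 0.718, 0.696, 0.0]
wrist_force: [1.1, -0.2, 0.7]
finger_gap: 0.0853
grip_force: 0.0
```

Run:
```python
from h import *
import cv2
t=read_camera("top")[:,:,::-1]; s=read_camera("side")[:,:,::-1]
cv2.imwrite("pics/fin.png",np.hstack([cv2.resize(t[140:340,140:500],(432,240)),cv2.resize(s[120:420,180:520],(272,240))]))
```

```text
(no output)
```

View pics/fin.png

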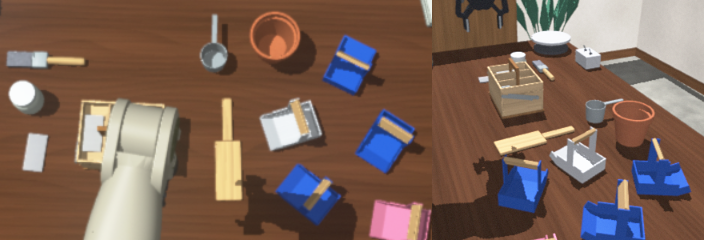

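The tray is closed on the box at (120,135), and the empty scoop stands upright at (292,125). Everything else is where it was.

```bash
python3 -c "
from workcell import env
print(env.hand_in())"
```

```text
the job is handed in; nothing more can be done
None
```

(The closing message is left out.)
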